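Load the shot carrier and present it a quarter turn round

TASK

Get the chilled-shot carrier ready: stand the tall dose tube in the carrier's one-stud pocket and let go, then stand the short dose tube in its two-stud pocket and let go. Then lift the carrier off the mat (its wooden handle is there for that) and only then, while it is in the air, turn it a quarter turn anticlockwise as seen from above, keeping it level so that the loose steel ball stays in the middle of the dish. Finish still holding the carrier, level and still, about 10 cm above the middle of the mat, and leave the tamper, cup and jug where they stand.

Things in the scene. Friction and masses are not known exactly. Their poses are not given: they have to be found in the camera images.
- carrier: Shot carrier, loose, 0.42 kg (loaded 0.62): round aluminium plate, 208 mm across, 5 mm thick, a steel dish (98 mm across, rim 19 mm above the underside) in its middle, two black pockets at either side, a wooden handle bar arching over. Origin: centre of the underside. x points to the one-stud pocket, z up, the bar runs along y. It starts on the mat, axes parallel to the mat's.
- pocket_one (a point): Centre of the mouth of the one-stud pocket (one small steel stud on the plate beside it), 77 mm from the carrier's centre along its +x, 30 mm above its underside. Round blind hole 34 mm in diameter, its mouth flared to 42 mm, 22 mm deep (floor 8 mm above the carrier's underside), outer diameter 50 mm at the top.
- pocket_two (a point): Centre of the mouth of the two-stud pocket (two studs beside it), the same pocket 77 mm from the centre along the carrier's -x.
- handle (a point): Centre of the wooden handle bar, above the carrier's centre, 132 mm over its underside. Bar 14 mm wide (carrier x), 140 long (y), 20 high, on two 8 mm posts 62 mm either side (y). Gripped at its middle from above, closing along x, the loaded carrier balances. When filling a pocket, keep a gripper's long side parallel to the bar (y), or its body may hit the bar.
- dish (a point): Lowest point, the middle, of the dish: 9 mm above the carrier's underside. The dish rises at 6 degrees out to 28 mm radius, then 22 degrees out to 46 mm.
- ball_center (a point): Centre of the loose polished steel ball (30 mm diameter, 0.11 kg) that rests in the middle of the dish, its centre 15 mm above the dish's lowest point. It rolls freely when the carrier tilts or jerks.
- tall_tube: The tall dose tube: a closed upright amber cylinder with a metal cap, 26 mm diameter, 88 mm high, about 45 g, standing loose on the table. Origin: centre of its underside; z up along its axis.
- short_tube: The short dose tube: the same but 66 mm high. Origin: centre of its underside; z up along its axis.
- mat: Fixed square black rubber bar mat, 240 x 240 x 6 mm, lying on the table with the carrier on it. Origin: centre of its underside, on the table top (z = 0); axes along its edges, x away from the robot when not turned, y to the left.
- tamper: Bystander: steel coffee tamper, 58 mm diameter, 84 mm high, standing on the table. Origin under its centre.
- cup: Bystander: white espresso cup, 72 mm diameter, 58 mm high, with a handle. Origin under its centre.
- jug: Bystander: steel milk jug, 84 mm diameter, 95 mm high, with a handle. Origin under its centre.
Mind the look-alikes: they are no part of the job. Leave any blue or turquoise look-alike of the short_tube alone.

How it is judged:
On the way, in this order (a step that is already met when the one before it is completed fails the run):
1. the tall tube stands in the one-stud pocket and is let go, the short tube not yet in the two-stud pocket (horizontal distance between tall_tube and pocket_one below 0.006 m and z of tall_tube in the frame of pocket_one below -0.017 m and angle between tall_tube's own z axis and vertical below 0.2 rad and contact force between the fingers and tall_tube below 0.1 N and distance between short_tube and pocket_two above 0.04 m), for 0.2 s.
2. then the short tube stands in the two-stud pocket and is let go, the tall one still in its pocket (horizontal distance between short_tube and pocket_two below 0.006 m and z of short_tube in the frame of pocket_two below -0.017 m and angle between short_tube's own z axis and vertical below 0.2 rad and contact force between the fingers and short_tube below 0.1 N and horizontal distance between tall_tube and pocket_one below 0.006 m and z of tall_tube in the frame of pocket_one below -0.017 m), for 0.2 s.
3. then the carrier is lifted clear of the mat (3 cm or more) before it is turned (z of carrier in the frame of mat above 0.03 m and contact force between carrier and mat below 0.1 N and angle between the x axis of carrier and the x axis of mat, either way round below 0.4 rad and x of pocket_one in the frame of mat above 0 m), for 0.05 s.
At the end, for the whole second after the job is handed in: Carrier held by the gripper alone, still, underside 55-180 mm above the table, within 60 mm of the mat's centre, tilt < 0.08 rad, one-stud pocket towards the mat's +y within 0.2 rad, ball within 12 mm of the dish's middle, tall tube in the one-stud and short in the two-stud pocket, 16 mm or deeper (z of carrier in the frame of mat between 0.055 and 0.18 m and horizontal distance between carrier and mat below 0.06 m and angle between the x axis of carrier and the y axis of mat, either way round below 0.2 rad and y of pocket_one in the frame of mat above 0.01 m and angle between carrier's own z axis and vertical below 0.08 rad and horizontal distance between ball_center and dish below 0.012 m and z of ball_center in the frame of carrier below 0.032 m and linear speed of carrier below 0.02 m/s and angular speed of carrier below 0.1 rad/s and contact force between the fingers and carrier above 2 N and contact force between carrier and mat below 0.1 N and distance between tall_tube and pocket_one below 0.027 m and z of tall_tube in the frame of pocket_one below -0.016 m and distance between short_tube and pocket_two below 0.027 m and z of short_tube in the frame of pocket_two below -0.016 m); the arm keeps its last pose, push and grip.
It fails at once if the ball rolls away from the middle of the dish (more than 30 mm) (distance between ball_center and dish above 0.034 m).
It fails at once if the carrier is tilted by more than 0.25 rad (angle between carrier's own z axis and vertical above 0.25 rad).
It fails at once if the tamper is moved more than 3 cm (distance of tamper from where it was at the start of the episode above 0.03 m).
It fails at once if the cup is moved more than 3 cm (distance of cup from where it was at the start of the episode above 0.03 m).
It fails at once if the jug is moved more than 3 cm (distance of jug from where it was at the start of the episode above 0.03 m).
It also fails if it takes over 72 s, if anything falls off the work surface, if the arm or the gripper's body presses on something with over 40 N, if the wrist force passes 120 N, or if a joint passes its speed limit or range.

ROBOT

A 6-joint arm with a two-finger parallel gripper is mounted at the origin on the work surface. World frame = base frame: x ahead of the robot, y to its left, z up, the work surface at z = 0. Lengths are in m, angles in rad, forces in N, time in s.
With the tool pointing down it reaches from about 0.425 to 0.95 m from the base axis. Payload 14.7 kg.
Tool frame: the origin (TCP) lies on the front face of the gripper's body, between the roots of the fingers; the fingertips stand 73 mm ahead of it and the grasp point (between the pads) lies 54 mm ahead of it; z points along the fingers, y is the line along which they close (so a half turn about z gives the same grasp; the last joint's range is limited). The gripper opens to 85 mm and grips with 20 to 120 N. Pads are 22 mm wide; open, the fingers measure 114 mm over their backs; the gripper's body (76 mm by 85 mm) begins 54 mm behind the grasp point. The pads swing forward as they close: fully open they stand 13 mm farther back than shut.
Start: joints at [-1.306, 0.48, 1.596, -0, 1.065, -0.047], TCP at [0.199, -0.619, 0.304] pointing down, gripper open.
Joint ranges: [-2.75, 2.75], [-0.82, 2.05], [0.23, 2.67], [-1.56, 4.7], [0.09, 2.69], [-2.92, 2.92]. Speed limits (rad/s): [1.89, 1.89, 2.39, 3.01, 3.01, 3.01].

INTERFACE

Orientations are given as a unit quaternion [x, y, z, w].
In Python, from cell import r gives the robot as it stands.
- The arm moves only by the tool drive_tool, never from a script. Its argument "moves" is one flat list of numbers, 4 for each row, row after row: the shift along the tool's x, y, z in m, then the turn about the tool's z in degrees. In form: [dx, dy, dz, twist, dx, dy, dz, twist, ...]. A call has 1 to 5 rows; each row shifts and turns the commanded pose from where the row before left it, along the tool's axes as they then stand; what a row does not reach is not made up. A row lasts 1/10 s, in which the tool goes at most 50 mm and 8.59 degrees, less where a joint would pass 70% of its speed; a pose out of reach is approached as far as the arm can. A call with a gripper value outside its range is refused whole. "fingers" is the opening, from 0 (shut) to 1 (fully open), set as the call begins (left out, the last holds). The fingers move at their own pace and stop on an object; "squeeze" is the grip in N (left out, the last holds). Time passes only in rows, so rows that do not move let the fingers close. It gives the time, the measured TCP pose, the force, the opening and the grip force at its end, in the units of the state.
- r.get_state(): the state, without advancing time (a new reading comes with each control period).
- r.grab_frame(name): name is "side" or "top" or "wrist"; returns a dict with "image" (384x512x3 uint8, red, green, blue), "depth" (384x512 float32, m along the optical axis (not along the pixel's ray), 0 where there is no reading), "mtx" (3x3 intrinsics, pixels), "k1" (the pictures are not rectified: a ray, as slopes to the right and down, at radius r is drawn at 1 + k1 r^2 times it, then the intrinsics apply), "rvec" (rotation vector, rad) and "tvec" (3), from world to camera coordinates, as OpenCV has them. Camera axes: x right, y down, z forward; pixel columns grow to the right and rows downward; lengths in m; the calibration is good to about 2 mm. A picture is of the moment at which its call begins.
- r.job_done(): hands the job in; it is judged then, once.
The state is a dict: "clock": time; "qpos": joint angles; "qvel": joint speeds; "effort": joint torques, N m; "tcp_pos": TCP position; "ee_rot": TCP orientation; "force": force on the tool from outside, world axes, zero at the start; "moment": the same for the moment, N m; "opening": finger opening in m; "gripper_force": force on a finger pad.
Only numpy, scipy, OpenCV 4.12 (cv2) and the standard library are available. Lean on these libraries where they do the work, as an engineer would, in place of code of your own. Each camera call takes 0.05 s, during which the arm holds its last target. There are 200 camera calls.

## Working session

There is one attempt and no reset: what is moved stays moved. The work goes in short steps, Python scripts to look and compute and a tool call to move; the robot and the scene stay as the last step left them, time stands still between calls to the robot, and variables do not carry over. Pictures are saved under pics/ and viewed, at most 10 in all, crops included, and the job is handed in when it is done.

Besides the shell and the picture viewer there is one more tool, called in YAML: its name, and indented under it one key for each argument. drive_tool: Moves the arm, as the interface text tells. Its arguments: {"type":"object","properties":{"moves":{"type":"array","items":{"type":"number"}},"fingers":{"type":"number"},"squeeze":{"type":"number"}},"required":["moves"]}

```bash
mkdir -p pics; cat > h.py <<'E'
import numpy as np, cv2, pickle
from cell import r
def grab(n):
    f=r.grab_frame(n); pickle.dump(f,open(n+'.pkl','wb')); return f
def load(n): return pickle.load(open(n+'.pkl','rb'))
def cloud(f):
    h,w=f['depth'].shape; u,v=np.meshgrid(np.arange(w),np.arange(h))
    D=np.array([f['k1'],0,0,0,0],float)
    p=cv2.undistortPoints(np.stack([u,v],-1).reshape(-1,1,2).astype(float),np.array(f['mtx']),D).reshape(h,w,2)
    c=np.dstack([p,np.ones((h,w))])*f['depth'][...,None]
    R=cv2.Rodrigues(np.array(f['rvec'],float))[0]
    return (c-np.array(f['tvec']).ravel())@R
def save(img,name): cv2.imwrite('pics/'+name,cv2.cvtColor(img,cv2.COLOR_RGB2BGR))
E
python3 - <<'E'
from h import *
a=grab('top');b=grab('side')
save(cv2.resize(a['image'],(800,600)),'top.png');save(cv2.resize(b['image'],(800,600)),'side.png')
s=r.get_state();print(s['tcp_pos'],s['ee_rot'],s['opening'],s['clock'])
E
```

```text
[ 0.19934853 -0.61837866  0.30335622] [ 9.87871468e-01  1.55272939e-01 -6.16233071e-05 -5.22680601e-04] 0.08534892879403881 0.1
```

View pics/top.png

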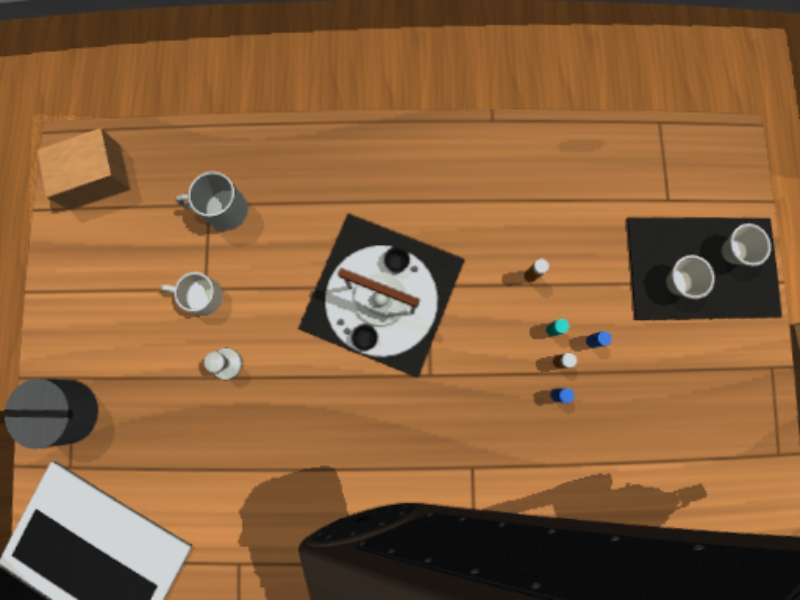

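View pics/side.png

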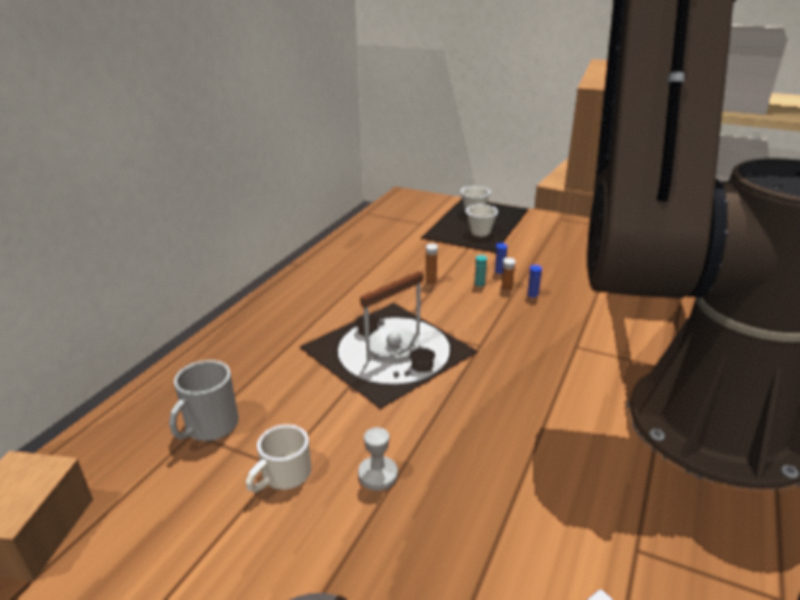

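The top picture (at 800x600) shows:
- **Tubes:** tall amber tube with its cap at (540,266), short amber tube at (568,360). Teal and blue look-alikes stand around the short one.
- **Carrier:** the one-stud pocket is at (397,260), with its stud at (414,268). The two-stud pocket is at (364,338), and the bar runs from (340,272) to (418,302).
- **Bystanders:** all to the left.

```bash
python3 - <<'E'
from h import *
f=load('top');P=cloud(f);k=.64
img=f['image'].astype(int)
def near(u,v,rad,zlo,zhi):
    u*=k;v*=k;yy,xx=np.mgrid[:384,:512]
    m=((xx-u)**2+(yy-v)**2<rad**2)&(P[...,2]>zlo)&(P[...,2]<zhi)&(f['depth']>0); return P[m]
for n,u,v,zl,zh in [('tall',540,266,.08,.1),('short',568,360,.058,.075),('teal',560,325,.05,.08),('blueR',600,339,.05,.08),('blueB',567,394,.05,.08)]:
    q=near(u,v,10,zl,zh); c,rad=cv2.minEnclosingCircle(q[:,:2].astype(np.float32)); print(n,len(q),q.mean(0).round(4),np.round(c,4),round(rad,4),q[:,2].max().round(4))
bar=near(380,287,38,.125,.16); (c,s,a)=cv2.minAreaRect(bar[:,:2].astype(np.float32)); w,V=np.linalg.eigh(np.cov(bar[:,:2].T)); print('bar',len(bar),bar.mean(0),c,s,np.degrees(np.arctan2(V[1,1],V[0,1])))
for n,u,v in [('p1',397,260),('p2',364,338)]:
    q=near(u,v,14,.031,.042); c,rad=cv2.minEnclosingCircle(q[:,:2].astype(np.float32)); print(n,len(q),q.mean(0).round(4),np.round(c,4),round(rad,4))
# mat corners
dark=(img.max(2)<50)&(P[...,2]<.012)&(P[...,2]>-.01); yy,xx=np.mgrid[:384,:512]; dark&=(abs(xx-244)<60)&(abs(yy-189)<60)
print('mat',cv2.minAreaRect(P[dark][:,:2].astype(np.float32)))
pl=near(380,300,50,.008,.016); pl=pl; print('plate',cv2.minEnclosingCircle(pl[:,:2].astype(np.float32)))
E
```

```text
tall 75 [ 0.6084 -0.2335  0.0881] [ 0.6087 -0.2337] 0.0134 0.0925
short 70 [ 0.4447 -0.2796  0.0661] [ 0.4447 -0.2786] 0.0132 0.0722
teal 79 [ 0.5046 -0.2692  0.0653] [ 0.505  -0.2703] 0.0129 0.0701
blueR 90 [ 0.4814 -0.3437  0.064 ] [ 0.4819 -0.3455] 0.0135 0.07
blueB 85 [ 0.3829 -0.2701  0.0645] [ 0.3824 -0.2717] 0.0132 0.0697
bar 342 [0.56253727 0.04850693 0.14670679] (0.563725471496582, 0.048924073576927185) (0.1395275592803955, 0.01449761912226677) 67.39374202785999
p1 109 [0.6369 0.0193 0.0353] [0.6352 0.0186] 0.0246
p2 116 [0.4939 0.0792 0.0352] [0.4929 0.0786] 0.0242
mat ((0.5757532715797424, 0.04706272482872009), (0.23738931119441986, 0.23731040954589844), 67.26679992675781)
plate ((0.5668291449546814, 0.05043480545282364), 0.14463628828525543)
```

drive_tool:
  moves: [0, 0, 0, 8.12, 0, 0, 0, 8.12, 0, 0, 0, 8.12, 0, 0, 0, 8.12, 0, 0, 0, 8.12]
  fingers: 0.6

```text
clock: 0.6
tcp_pos: [0.1994, -0.6185, 0.3035]
ee_rot: [0.98, -0.2, -0.0, -0.0]
force: [0.2, -0.1, -0.6]
opening: 0.0514
gripper_force: 0.0
```

drive_tool:
  moves: [0.018, -0.04, 0, 0, 0.018, -0.04, 0, 0, 0.018, -0.04, 0, 0, 0.018, -0.04, 0, 0, 0.018, -0.04, 0, 0]

```text
clock: 1.1
tcp_pos: [0.3606, -0.4675, 0.3037]
ee_rot: [0.98, -0.197, -0.0, -0.0]
force: [0.1, -0.0, -0.8]
opening: 0.051
gripper_force: 0.0
```

drive_tool:
  moves: [0.018, -0.04, 0.01, 0, 0.018, -0.04, 0.01, 0, 0.018, -0.04, 0.01, 0, 0.018, -0.04, 0.01, 0, 0.018, -0.04, 0.01, 0]

```text
clock: 1.6
tcp_pos: [0.521, -0.3178, 0.2533]
ee_rot: [0.98, -0.197, -0.0, -0.0]
force: [0.4, -0.1, 0.4]
opening: 0.051
gripper_force: 0.0
```

drive_tool:
  moves: [0.018, -0.04, 0, 0, 0.018, -0.04, 0, 0, 0.01, -0.02, 0, 0, 0, 0, 0, 0, 0, 0, 0, 0]

```text
clock: 2.1
tcp_pos: [0.6009, -0.2445, 0.2534]
ee_rot: [0.981, -0.196, -0.0, -0.0]
force: [-0.3, 0.1, -1.2]
opening: 0.0511
gripper_force: 0.0
```

```bash
cat >> h.py <<'E'
from scipy.spatial.transform import Rotation as Ro
C=np.array([.5639,.0488]);YAW=-22.75
ax=np.array([np.cos(np.radians(YAW)),np.sin(np.radians(YAW))])
p1=C+.077*ax;p2=C-.077*ax
def go(xy,z,yaw=None):
    s=r.get_state();R=Ro.from_quat(s['ee_rot']).as_matrix()
    d=R.T@(np.array([*xy,z])-s['tcp_pos']); y=np.degrees(np.arctan2(R[1,0],R[0,0]))
    print('tool delta',d.round(4),'yaw',y.round(2),'twist',None if yaw is None else round(y-yaw,2),'tiltz',R[:,2].round(4),'tcp',np.round(s['tcp_pos'],4),'F',np.round(s['force'],1),'op',s['opening'],'t',s['clock'])
E
python3 -c "
from h import *
go((.6087,-.2337),.06+.054,YAW)
f=grab('wrist');save(cv2.resize(f['image'],(800,600)),'w1.png')"
```

```text
tool delta [ 0.0032 -0.0129  0.1394] yaw -22.66 twist 0.09 tiltz [-1.e-03  2.e-04 -1.e+00] tcp [ 0.6009 -0.2445  0.2534] F [-0.3  0.1 -1.2] op 0.0510846034967642 t 2.1
```

View pics/w1.png

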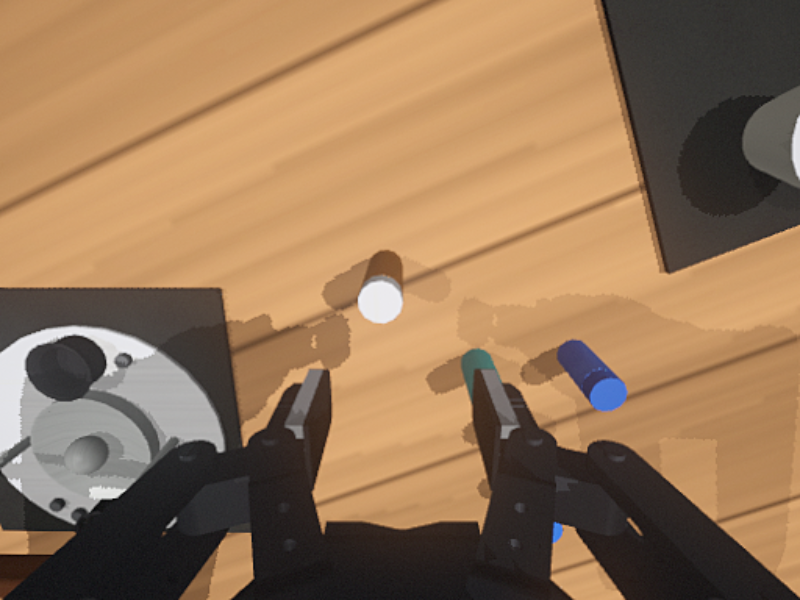

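Wrist view: the tall tube's cap is at (381,301), slightly left of midway between the fingers. The carrier is at lower left, with its single stud at (123,360) beside pocket one.

```bash
python3 -c "
from h import *
f=load('wrist');P=cloud(f);R=cv2.Rodrigues(np.array(f['rvec']))[0];print('cam',-R.T@np.ravel(f['tvec']))
yy,xx=np.mgrid[:384,:512]
m=(np.hypot(xx-381*.64,yy-301*.64)<22)&(P[...,2]>.08)&(P[...,2]<.1);q=P[m]
print(len(q),q.mean(0),cv2.minEnclosingCircle(q[:,:2].astype(np.float32)))
m=(np.hypot(xx-65*.64,yy-368*.64)<40)&(P[...,2]>.031)&(P[...,2]<.042);q=P[m]
print(len(q),q.mean(0),cv2.minEnclosingCircle(q[:,:2].astype(np.float32)),p1)
"
```

```text
cam [ 0.67494557 -0.27529377  0.32441007]
669 [ 0.60785171 -0.23355735  0.08866451] ((0.6071347594261169, -0.23288947343826294), 0.013124196790158749)
713 [0.63383681 0.02284418 0.03543003] ((0.6342183351516724, 0.018549250438809395), 0.02582283690571785) [0.63490947 0.01902326]
```

drive_tool:
  moves: [0.002, -0.013, 0.0, 0, 0, 0, 0.03, 0, 0, 0, 0.04, 0, 0, 0, 0.04, 0, 0, 0, 0.03, 0]

```text
clock: 2.65
tcp_pos: [0.6069, -0.2337, 0.1119]
ee_rot: [0.98, -0.198, -0.001, -0.0]
force: [-0.3, -0.6, -1.0]
opening: 0.0514
gripper_force: 0.0
```

drive_tool:
  moves: [0, 0, 0, 0, 0, 0, 0, 0, 0, 0, 0, 0, 0, 0, 0, 0]
  fingers: 0
  squeeze: 25

```text
clock: 3.05
tcp_pos: [0.6089, -0.2341, 0.1159]
ee_rot: [0.98, -0.197, 0.001, 0.0]
force: [-0.0, 0.2, -0.3]
opening: 0.0252
gripper_force: 25.7
```

```bash
python3 -c "
from h import *
go(p1,.22,YAW)"
```

```text
tool delta [-0.0736 -0.2435 -0.1043] yaw -22.75 twist 0.0 tiltz [ 0.0026 -0.0011 -1.    ] tcp [ 0.6089 -0.2341  0.1159] F [-0.   0.2 -0.3] op 0.025180081616866894 t 3.05
```

drive_tool:
  moves: [0, 0, -0.03, 0, 0, 0, -0.04, 0, 0, -0.01, -0.034, 0, -0.01, -0.03, 0, 0, -0.012, -0.04, 0, 0]

```text
clock: 3.55
tcp_pos: [0.6195, -0.1521, 0.2209]
ee_rot: [0.98, -0.198, 0.002, 0.0]
force: [0.9, 0.8, -1.0]
opening: 0.0253
gripper_force: 25.8
```

drive_tool:
  moves: [-0.013, -0.042, 0, 0, -0.013, -0.042, 0, 0, -0.013, -0.042, 0, 0, -0.009, -0.028, 0, 0, -0.0036, -0.0095, 0, 0]

```text
clock: 4.05
tcp_pos: [0.6346, 0.0224, 0.2194]
ee_rot: [0.981, -0.196, 0.001, -0.0]
force: [-0.0, -0.5, 0.6]
opening: 0.0256
gripper_force: 25.8
```

drive_tool:
  moves: [0, 0, 0, 0, 0, 0, 0, 0]

```text
clock: 4.25
tcp_pos: [0.6343, 0.0186, 0.2185]
ee_rot: [0.98, -0.197, 0.0, 0.0]
force: [0.4, 0.6, -0.3]
opening: 0.0252
gripper_force: 25.8
```

```bash
cat >> h.py <<'E'
def cyl(n,xy,rad,zl,zh):
    P=cloud(load(n));q=P[(np.hypot(P[...,0]-xy[0],P[...,1]-xy[1])<rad)&(P[...,2]>zl)&(P[...,2]<zh)]
    c=cv2.minEnclosingCircle(q[:,:2].astype(np.float32)) if len(q) else None
    print(n,len(q),q.mean(0).round(4),np.round(c[0],4),round(c[1],4),'zmax',q[:,2].max().round(4))
E
python3 -c "
from h import *
go(p1,.22,YAW)
t=grab('top');grab('wrist');grab('side');go(p1,.22,YAW)
cyl('wrist',p1,.035,.17,.21);cyl('wrist',p1,.035,.031,.042);cyl('side',p1,.035,.031,.042);cyl('side',p1,.03,.1,.15)
save(cv2.resize(load('wrist')['image'],(800,600)),'w2.png')"
```

```text
tool delta [ 0.0004 -0.0006 -0.0015] yaw -22.73 twist 0.02 tiltz [ 8.e-04 -3.e-04 -1.e+00] tcp [0.6343 0.0186 0.2185] F [ 0.4  0.6 -0.3] op 0.02517507900584069 t 4.25
tool delta [ 0.0002 -0.0012 -0.0019] yaw -22.82 twist -0.07 tiltz [ 2.e-04 -2.e-04 -1.e+00] tcp [0.6342 0.018  0.2181] F [ 0.2 -0.4 -0.5] op 0.02554720904153652 t 4.4
wrist 8900 [0.64   0.0175 0.1918] [0.6349 0.019 ] 0.035 zmax 0.2096
wrist 816 [0.6364 0.0182 0.0356] [0.6335 0.0193] 0.0245 zmax 0.0387
side 51 [0.6356 0.0169 0.034 ] [0.635  0.0192] 0.0247 zmax 0.037
side 124 [0.6296 0.0269 0.1274] [0.6329 0.0207] 0.0198 zmax 0.15
```

View pics/w2.png

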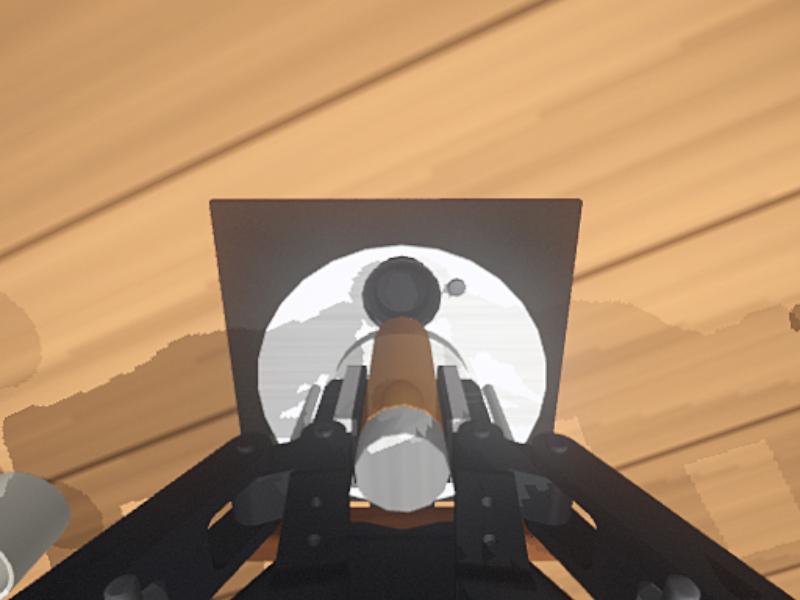

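The tall tube hangs straight, at column 402. Pocket one, at (402,292), is also centred on column 402, with its single stud at (456,287). Going down.

drive_tool:
  moves: [0.0003, -0.0008, 0.02, 0, 0, 0, 0.025, 0, 0, 0, 0.02, 0, 0, 0, 0.005, 0, 0, 0, 0, 0]

```text
clock: 4.9
tcp_pos: [0.6345, 0.0193, 0.1474]
ee_rot: [0.98, -0.198, -0.001, 0.0]
force: [0.9, -0.1, 0.6]
opening: 0.0253
gripper_force: 25.8
```

drive_tool:
  moves: [0, 0, 0.005, 0, 0, 0, 0.005, 0, 0, 0, 0.004, 0, 0, 0, 0, 0]

```text
clock: 5.3
tcp_pos: [0.6346, 0.0201, 0.1336]
ee_rot: [0.98, -0.197, -0.0, 0.0]
force: [-0.8, -0.6, -0.9]
opening: 0.0249
gripper_force: 25.8
```

```bash
python3 -c "
from h import *
go(p1,.1295,YAW)"
```

```text
tool delta [0.0007 0.0008 0.0041] yaw -22.73 twist 0.02 tiltz [-4.e-04  0.e+00 -1.e+00] tcp [0.6346 0.0201 0.1336] F [-0.8 -0.6 -0.9] op 0.024901521567134453 t 5.3
```

drive_tool:
  moves: [0, 0, 0.002, 0, 0, 0, 0.001, 0, 0, 0, 0, 0]

```text
clock: 5.6
tcp_pos: [0.6348, 0.0201, 0.1308]
ee_rot: [0.98, -0.197, -0.0, 0.0]
force: [0.7, 0.3, 0.4]
opening: 0.0252
gripper_force: 25.8
```

drive_tool:
  moves: [0, 0, 0, 0, 0, 0, 0, 0, 0, 0, 0, 0, 0, 0, 0, 0]
  fingers: 0.6

```text
clock: 6.0
tcp_pos: [0.6348, 0.02, 0.131]
ee_rot: [0.98, -0.197, 0.0, -0.0]
force: [0.0, 0.9, 0.4]
opening: 0.051
gripper_force: 0.0
```

drive_tool:
  moves: [0, 0, -0.01, 0, 0, 0, -0.03, 0, 0, 0, -0.04, 0, 0, 0, -0.02, 0, 0, 0, 0, 0]

```text
clock: 6.5
tcp_pos: [0.6364, 0.02, 0.2351]
ee_rot: [0.98, -0.197, 0.003, -0.001]
force: [-0.6, 0.7, -0.1]
opening: 0.0512
gripper_force: 0.0
```

```bash
python3 -c "
from h import *
grab('wrist')
cyl('wrist',p1,.02,.09,.12);cyl('wrist',C,.09,.03,.045)
save(load('wrist')['image'],'w3.png');go((.4447,-.2790),.22,YAW)"
```

```text
wrist 900 [0.636  0.0201 0.1022] [0.6344 0.0206] 0.0131 zmax 0.1051
wrist 1162 [0.5846 0.0394 0.0373] [0.5673 0.0469] 0.0862 zmax 0.045
tool delta [-0.0605  0.3496  0.0125] yaw -22.74 twist 0.01 tiltz [ 0.0035 -0.     -1.    ] tcp [0.6356 0.02   0.2331] F [-0.2 -0.3 -0.1] op 0.05133311940665219 t 6.55
```

View pics/w3.png

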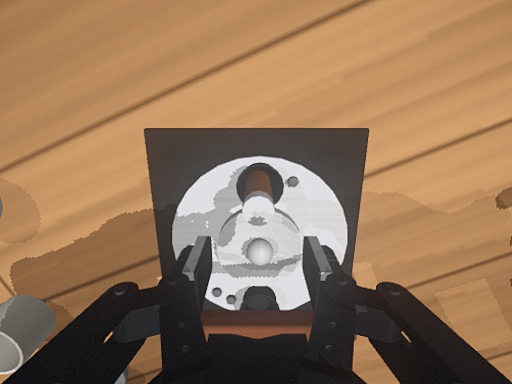

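Tall tube stands in the one-stud pocket at (260,185), top at 0.102 as it must be. The ball is centred at (259,251). Next, the short tube.

drive_tool:
  moves: [0, 0.02, 0, 0, 0, 0.04, 0, 0, 0, 0.045, 0, 0, -0.005, 0.045, 0, 0, -0.012, 0.045, 0, 0]

```text
clock: 7.05
tcp_pos: [0.5422, -0.1552, 0.2299]
ee_rot: [0.98, -0.197, -0.001, 0.0]
force: [1.9, -1.0, 0.1]
opening: 0.0516
gripper_force: 0.0
```

drive_tool:
  moves: [-0.012, 0.045, 0, 0, -0.012, 0.045, 0, 0, -0.012, 0.04, 0, 0, -0.0075, 0.0246, 0, 0, 0, 0, 0, 0]

```text
clock: 7.55
tcp_pos: [0.4408, -0.2812, 0.23]
ee_rot: [0.98, -0.199, -0.001, -0.0]
force: [-0.3, -0.2, 0.3]
opening: 0.0509
gripper_force: 0.0
```

drive_tool:
  moves: [0, 0, 0, 0]

```text
clock: 7.65
tcp_pos: [0.4428, -0.2794, 0.2302]
ee_rot: [0.98, -0.198, -0.001, -0.0]
force: [0.6, 0.4, -0.8]
opening: 0.0516
gripper_force: 0.0
```

```bash
python3 -c "
from h import *
grab('wrist');S=(.4447,-.279)
cyl('wrist',S,.025,.055,.08)
save(load('wrist')['image'],'w4.png');go(S,.102,YAW)"
```

```text
wrist 697 [ 0.4452 -0.28    0.0663] [ 0.4437 -0.2793] 0.0131 zmax 0.0693
tool delta [ 0.0014 -0.0004  0.1284] yaw -22.78 twist -0.03 tiltz [-9.e-04  7.e-04 -1.e+00] tcp [ 0.4434 -0.2789  0.2304] F [0.3 0.8 1.5] op 0.05110896755218472 t 7.7
```

View pics/w4.png

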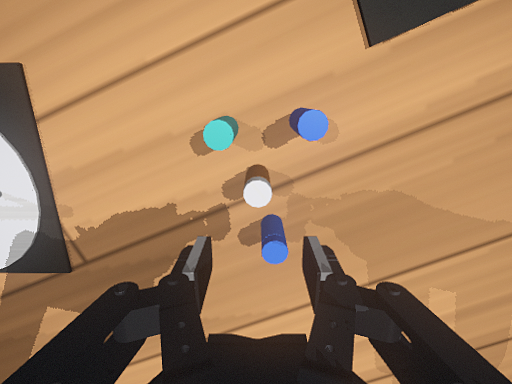

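The short amber tube, white cap at (258,193), is midway between the fingers. The teal and blue tubes stand clear of the fingers' line.

drive_tool:
  moves: [0.001, 0, 0.03, 0, 0, 0, 0.04, 0, 0, 0, 0.035, 0, 0, 0, 0.023, 0, 0, 0, 0, 0]

```text
clock: 8.2
tcp_pos: [0.4438, -0.2775, 0.1001]
ee_rot: [0.981, -0.196, -0.002, -0.001]
force: [-0.2, -0.0, 0.6]
opening: 0.0514
gripper_force: 0.0
```

drive_tool:
  moves: [0, 0, 0, 0, 0, 0, 0, 0, 0, 0, 0, 0, 0, 0, 0, 0]
  fingers: 0

```text
clock: 8.6
tcp_pos: [0.4452, -0.2797, 0.1039]
ee_rot: [0.98, -0.197, 0.001, 0.0]
force: [0.3, -0.4, -0.0]
opening: 0.0252
gripper_force: 26.3
```

```bash
python3 -c "
from h import *
go(p2,.2,YAW)"
```

```text
tool delta [-0.0943 -0.3488 -0.0964] yaw -22.73 twist 0.02 tiltz [ 0.0014 -0.001  -1.    ] tcp [ 0.4452 -0.2797  0.1039] F [ 0.3 -0.4 -0. ] op 0.0251923264046867 t 8.6
```

drive_tool:
  moves: [0, 0, -0.03, 0, 0, 0, -0.04, 0, -0.002, -0.01, -0.026, 0, -0.008, -0.03, 0, 0, -0.011, -0.04, 0, 0]

```text
clock: 9.1
tcp_pos: [0.4571, -0.1981, 0.2006]
ee_rot: [0.98, -0.198, 0.002, 0.001]
force: [0.7, 1.0, -0.3]
opening: 0.0254
gripper_force: 26.4
```

drive_tool:
  moves: [-0.012, -0.045, 0, 0, -0.012, -0.045, 0, 0, -0.012, -0.045, 0, 0, -0.012, -0.045, 0, 0, -0.012, -0.043, 0, 0]

```text
clock: 9.6
tcp_pos: [0.4873, 0.0333, 0.1996]
ee_rot: [0.98, -0.197, 0.001, -0.0]
force: [0.7, -0.1, -0.8]
opening: 0.0251
gripper_force: 26.4
```

drive_tool:
  moves: [-0.008, -0.028, 0, 0, -0.0053, -0.0178, 0, 0, 0, 0, 0, 0, 0, 0, 0, 0]

```text
clock: 10.0
tcp_pos: [0.4926, 0.0788, 0.1993]
ee_rot: [0.98, -0.197, 0.0, -0.0]
force: [1.0, 0.1, -1.3]
opening: 0.0249
gripper_force: 26.4
```

```bash
python3 -c "
from h import *
go(p2,.1175,YAW)
grab('wrist');grab('side');go(p2,.1175,YAW)
cyl('side',p2,.035,.031,.042);cyl('wrist',C,.02,.02,.06);cyl('wrist',p1,.02,.09,.12)
save(load('wrist')['image'],'w5.png')"
```

```text
tool delta [0.0004 0.0001 0.0818] yaw -22.67 twist 0.08 tiltz [ 5.e-04 -0.e+00 -1.e+00] tcp [0.4926 0.0788 0.1993] F [ 1.   0.1 -1.3] op 0.024865285738723018 t 10.0
tool delta [ 0.0001 -0.0006  0.0816] yaw -22.76 twist -0.01 tiltz [ 2.e-04 -1.e-04 -1.e+00] tcp [0.4925 0.078  0.1991] F [-1.1 -0.7  0.1] op 0.02541411021834922 t 10.1
side 72 [0.4929 0.0759 0.0338] [0.4939 0.0797] 0.0252 zmax 0.0378
wrist 121 [0.5736 0.0446 0.0377] [0.5741 0.0461] 0.0126 zmax 0.0436h.py:25: RuntimeWarning: Mean of empty slice.
  print(n,len(q),q.mean(0).round(4),np.round(c[0],4),round(c[1],4),'zmax',q[:,2].max().round(4))
  ret = um.true_divide(
Traceback (most recent call last):
  File "h.py", line 25, in cyl
    print(n,len(q),q.mean(0).round(4),np.round(c[0],4),round(c[1],4),'zmax',q[:,2].max().round(4))
                                               ~^^^
TypeError: 'NoneType' object is not subscriptable
```

Position agrees with the pocket (side view 0.494, 0.080; top 0.493, 0.079). Going down.

drive_tool:
  moves: [0, 0, 0.02, 0, 0, 0, 0.025, 0, 0, 0, 0.013, 0, 0, 0, 0.004, 0, 0, 0, 0.002, 0]

```text
clock: 10.6
tcp_pos: [0.4926, 0.078, 0.1348]
ee_rot: [0.98, -0.198, -0.0, 0.0]
force: [0.1, 0.2, -0.3]
opening: 0.0255
gripper_force: 26.4
```

drive_tool:
  moves: [0, 0, 0.005, 0, 0, 0, 0.005, 0, 0, 0, 0.005, 0, 0, 0, 0.001, 0, 0, 0, 0, 0]

```text
clock: 11.1
tcp_pos: [0.4925, 0.0788, 0.1188]
ee_rot: [0.98, -0.197, -0.0, 0.0]
force: [-0.5, -0.9, -0.7]
opening: 0.0251
gripper_force: 26.4
```

drive_tool:
  moves: [0, 0, 0, 0, 0, 0, 0, 0, 0, 0, 0, 0, 0, 0, 0, 0]
  fingers: 0.6

```text
clock: 11.5
tcp_pos: [0.4927, 0.0787, 0.119]
ee_rot: [0.98, -0.197, 0.0, -0.0]
force: [-0.0, 0.6, -0.1]
opening: 0.051
gripper_force: 0.0
```

drive_tool:
  moves: [0, 0, -0.01, 0, 0, 0, -0.03, 0, 0, 0, -0.045, 0, 0, 0, -0.045, 0, 0, 0, -0.02, 0]

```text
clock: 12.0
tcp_pos: [0.4936, 0.0788, 0.2734]
ee_rot: [0.98, -0.197, 0.002, -0.001]
force: [0.1, 0.1, -0.7]
opening: 0.0513
gripper_force: 0.0
```

drive_tool:
  moves: [0, 0, 0, -5, 0, 0, 0, -8.5, 0, 0, 0, -8.5, 0, 0, 0, -8.5, 0, 0, 0, -8.5]

```text
clock: 12.5
tcp_pos: [0.4925, 0.0787, 0.2697]
ee_rot: [0.99, 0.144, 0.0, 0.0]
force: [-0.7, -0.1, 0.4]
opening: 0.0513
gripper_force: 0.0
```

drive_tool:
  moves: [0, 0, 0, -8.5, 0, 0, 0, -8.5, 0, 0, 0, -8.5, 0, 0, 0, -8.5, 0, 0, 0, -8.5]

```text
clock: 13.0
tcp_pos: [0.4925, 0.0787, 0.2697]
ee_rot: [0.87, 0.493, 0.0, 0.0]
force: [0.3, -0.4, -0.9]
opening: 0.0513
gripper_force: 0.0
```

drive_tool:
  moves: [0, 0, 0, -8.5, 0, 0, 0, 0, 0, 0, 0, 0]

```text
clock: 13.3
tcp_pos: [0.4926, 0.0787, 0.2694]
ee_rot: [0.834, 0.552, 0.0, 0.0]
force: [0.0, -0.2, 0.4]
opening: 0.0511
gripper_force: 0.0
```

```bash
python3 -c "
from h import *
grab('wrist');grab('top');go(C,.192,YAW+90)
save(load('wrist')['image'],'w5.png')
cyl('top',p2,.02,.065,.1);cyl('top',p1,.02,.09,.12)
for n in('top','wrist'):
    cyl(n,C,.085,.142,.16)
    P=cloud(load(n));q=P[(np.hypot(P[...,0]-C[0],P[...,1]-C[1])<.085)&(P[...,2]>.14)&(P[...,2]<.157)]
    print(n,cv2.minAreaRect(q[:,:2].astype(np.float32)))
"
```

```text
tool delta [0.0002 0.0773 0.0772] yaw 67.05 twist -0.2 tiltz [ 2.e-04  0.e+00 -1.e+00] tcp [0.4926 0.0787 0.2692] F [-0.5 -0.2  0.4] op 0.051401885561212855 t 13.4h.py:25: RuntimeWarning: Mean of empty slice.
  print(n,len(q),q.mean(0).round(4),np.round(c[0],4),round(c[1],4),'zmax',q[:,2].max().round(4))
  ret = um.true_divide(
Traceback (most recent call last):
  File "h.py", line 25, in cyl
    print(n,len(q),q.mean(0).round(4),np.round(c[0],4),round(c[1],4),'zmax',q[:,2].max().round(4))
                                               ~^^^
TypeError: 'NoneType' object is not subscriptable
```

View pics/w5.png

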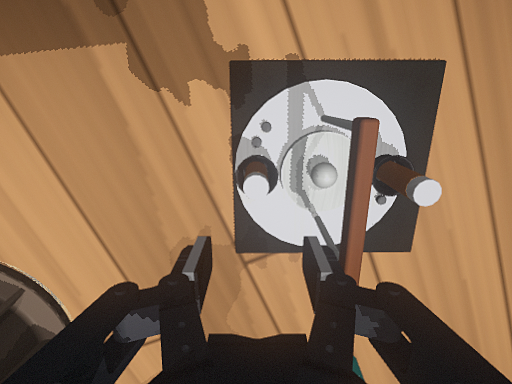

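Short tube stands in the two-stud pocket (cap at (256,183)), the tall one in the other (cap at (426,191)). The ball is centred, and the bar runs up the picture near column 360.

drive_tool:
  moves: [0, 0.02, 0, 0, 0, 0.03, 0, 0, 0, 0.02, 0, -0.2, 0, 0.0073, 0, 0, 0, 0, 0, 0]

```text
clock: 13.9
tcp_pos: [0.5642, 0.0486, 0.2687]
ee_rot: [0.832, 0.554, -0.0, -0.0]
force: [0.0, -0.4, -0.2]
opening: 0.0511
gripper_force: 0.0
```

```bash
python3 -c "
from h import *
grab('wrist');go(C,.192,YAW+90)
n='wrist';P=cloud(load(n))
I=load(n)['image'].astype(int)
m=(np.hypot(P[...,0]-C[0],P[...,1]-C[1])<.085)&(P[...,2]>.142)&(P[...,2]<.157)&(I[...,0]>I[...,2]*1.6)
q=P[m]; print(len(q),q.mean(0),cv2.minAreaRect(q[:,:2].astype(np.float32)))
cyl('wrist',p2,.018,.075,.1);cyl('wrist',p1,.018,.09,.12)
"
```

```text
tool delta [0.0002 0.0007 0.0766] yaw 67.37 twist 0.12 tiltz [-0.0011  0.     -1.    ] tcp [0.5633 0.0489 0.2686] F [ 0.4 -0.4 -0.1] op 0.05150425391184565 t 13.95
1991 [0.55608568 0.0337395  0.1488483 ] ((0.5566786527633667, 0.034263670444488525), (0.10889343917369843, 0.013581548817455769), 66.6321792602539)
wrist 563 [0.4916 0.08   0.0808] [0.4908 0.0797] 0.0132 zmax 0.083
wrist 735 [0.6333 0.0224 0.1018] [0.6337 0.0205] 0.0132 zmax 0.1048
```

drive_tool:
  moves: [0, 0, 0.025, 0, 0, 0, 0.03, 0, 0, 0, 0.017, 0, 0, 0, 0.005, 0, 0, 0, 0, 0]

```text
clock: 14.45
tcp_pos: [0.563, 0.0492, 0.1917]
ee_rot: [0.832, 0.555, -0.001, -0.0]
force: [0.4, -0.2, 0.1]
opening: 0.0512
gripper_force: 0.0
```

drive_tool:
  moves: [0, 0, 0, 0, 0, 0, 0, 0, 0, 0, 0, 0]
  fingers: 0.3

```text
clock: 14.75
tcp_pos: [0.5642, 0.0489, 0.1928]
ee_rot: [0.832, 0.555, 0.001, 0.0]
force: [0.4, -0.7, -0.1]
opening: 0.0253
gripper_force: 0.0
```

drive_tool:
  moves: [0, 0, 0, 0, 0, 0, 0, 0, 0, 0, 0, 0, 0, 0, 0, 0, 0, 0, 0, 0]
  fingers: 0.0
  squeeze: 30

```text
clock: 15.25
tcp_pos: [0.5636, 0.0489, 0.1921]
ee_rot: [0.832, 0.555, -0.0, -0.0]
force: [-3.7, 2.0, 6.8]
opening: 0.0133
gripper_force: 35.0
```

drive_tool:
  moves: [0, 0, 0, 0, 0, 0, 0, 0, 0, 0, 0, 0]
  squeeze: 70

```text
clock: 15.55
tcp_pos: [0.5636, 0.049, 0.1922]
ee_rot: [0.832, 0.555, -0.0, -0.0]
force: [-5.7, 1.7, 8.7]
opening: 0.0128
gripper_force: 68.5
```

drive_tool:
  moves: [0, 0, -0.001, 0, 0, 0, -0.001, 0, 0, 0, -0.001, 0, 0, 0, -0.002, 0, 0, 0, -0.002, 0]

```text
clock: 16.05
tcp_pos: [0.5639, 0.0489, 0.1989]
ee_rot: [0.832, 0.555, -0.0, -0.0]
force: [0.2, 0.5, -6.0]
opening: 0.0131
gripper_force: 68.2
```

drive_tool:
  moves: [0, 0, -0.003, 0, 0, 0, -0.004, 0, 0, 0, -0.004, 0, 0, 0, -0.004, 0, 0, 0, -0.003, 0]

```text
clock: 16.55
tcp_pos: [0.564, 0.0489, 0.2174]
ee_rot: [0.832, 0.555, 0.0, 0.0]
force: [1.2, -0.6, -6.9]
opening: 0.013
gripper_force: 68.2
```

drive_tool:
  moves: [0, 0, 0, 0, 0, 0, 0, 0]

```text
clock: 16.75
tcp_pos: [0.5639, 0.0489, 0.217]
ee_rot: [0.832, 0.555, 0.0, 0.0]
force: [-0.1, 0.1, -5.9]
opening: 0.0127
gripper_force: 68.2
```

```bash
cat >> h.py <<'E'
def chk():
    for n in('side','wrist'):
        save(grab(n)['image'],n+'_%.1f.png'%r.get_state()['clock'])
    s=r.get_state();print(s['tcp_pos'],s['force'],s['gripper_force'],s['clock'],s['moment'])
E
python3 -c "
from h import *
chk()"; cd pics; python3 -c "
import cv2,glob
a=sorted(glob.glob('side_*'))[-1];b=sorted(glob.glob('wrist_*'))[-1]
cv2.imwrite('c1.png',cv2.hconcat([cv2.resize(cv2.imread(a)[120:280,180:330],(375,400)),cv2.resize(cv2.imread(b),(425,400))]))"
```

```text
[0.56383353 0.04888082 0.21675399] [-0.74512017 -0.26607065 -7.80431389] 68.20949077606201 16.85 [ 0.02652868 -0.08204824  0.00673583]
```

View pics/c1.png

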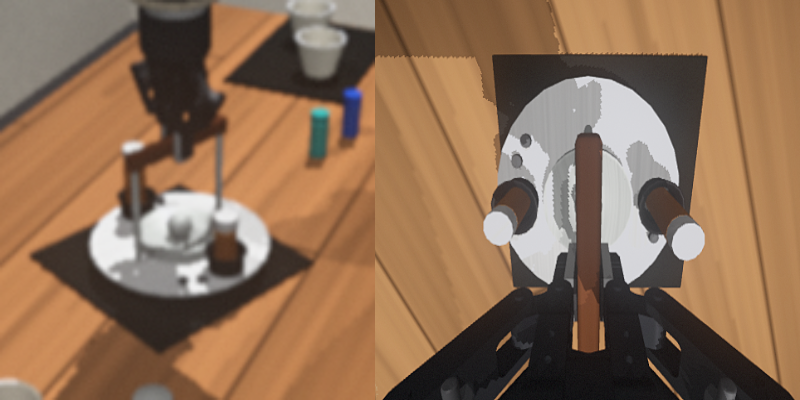

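The carrier hangs level about 25 mm up, with both tubes seated and the ball in the middle. Lifting on before the turn.

drive_tool:
  moves: [0, 0, -0.002, 0, 0, 0, -0.004, 0, 0, 0, -0.006, 0, 0, 0, -0.008, 0, 0, 0, -0.01, 0]

```text
clock: 17.35
tcp_pos: [0.5639, 0.0489, 0.2477]
ee_rot: [0.832, 0.555, -0.0, -0.0]
force: [0.0, 0.4, -6.5]
opening: 0.0126
gripper_force: 68.3
```

drive_tool:
  moves: [0, 0, -0.01, 0, 0, 0, -0.01, 0, 0, 0, -0.008, 0, 0, 0, -0.006, 0, 0, 0, -0.004, 0]

```text
clock: 17.85
tcp_pos: [0.564, 0.0489, 0.2855]
ee_rot: [0.832, 0.555, 0.0, 0.0]
force: [0.4, 0.0, -6.1]
opening: 0.0131
gripper_force: 68.3
```

drive_tool:
  moves: [0, 0, -0.002, 0, 0, 0, 0, 0, 0, 0, 0, 0, 0, 0, 0, 0]

```text
clock: 18.25
tcp_pos: [0.5638, 0.0489, 0.2865]
ee_rot: [0.832, 0.555, -0.0, -0.0]
force: [-0.2, -0.4, -6.7]
opening: 0.0129
gripper_force: 68.3
```

drive_tool:
  moves: [0, 0, 0, -0.5, 0, 0, 0, -1, 0, 0, 0, -2, 0, 0, 0, -3, 0, 0, 0, -4]

```text
clock: 18.75
tcp_pos: [0.5639, 0.0489, 0.2868]
ee_rot: [0.776, 0.63, -0.0, -0.0]
force: [-0.0, 0.0, -6.4]
opening: 0.0129
gripper_force: 68.3
```

```bash
python3 -c "
from h import *
go(C,.29,YAW+180)"
```

```text
tool delta [-0.0001 -0.     -0.0032] yaw 78.14 twist -79.11 tiltz [-0.  0. -1.] tcp [0.5639 0.0489 0.2868] F [-0.   0.  -6.4] op 0.012923120468627678 t 18.75
```

drive_tool:
  moves: [0, 0, 0, -5, 0, 0, 0, -5, 0, 0, 0, -5, 0, 0, 0, -5, 0, 0, 0, -5]

```text
clock: 19.25
tcp_pos: [0.5639, 0.0489, 0.2868]
ee_rot: [0.621, 0.784, -0.0, -0.0]
force: [0.1, 0.4, -6.5]
opening: 0.0121
gripper_force: 68.3
```

drive_tool:
  moves: [0, 0, 0, -5, 0, 0, 0, -5, 0, 0, 0, -5, 0, 0, 0, -5, 0, 0, 0, -5]

```text
clock: 19.75
tcp_pos: [0.5639, 0.0489, 0.2868]
ee_rot: [0.437, 0.9, -0.0, -0.0]
force: [0.5, -0.1, -5.9]
opening: 0.0129
gripper_force: 68.3
```

drive_tool:
  moves: [0, 0, 0, -5, 0, 0, 0, -5, 0, 0, 0, -4, 0, 0, 0, -4, 0, 0, 0, -3]

```text
clock: 20.25
tcp_pos: [0.5639, 0.0489, 0.2868]
ee_rot: [0.266, 0.964, -0.0, -0.0]
force: [1.0, 0.4, -6.4]
opening: 0.0131
gripper_force: 68.3
```

drive_tool:
  moves: [0, 0, 0, -3, 0, 0, 0, -2.5, 0, 0, 0, -1.5, 0, 0, 0, -1, 0, 0, 0, -0.5]

```text
clock: 20.75
tcp_pos: [0.5639, 0.0489, 0.2869]
ee_rot: [0.195, 0.981, 0.0, -0.0]
force: [-0.2, 0.1, -6.7]
opening: 0.0132
gripper_force: 68.3
```

drive_tool:
  moves: [0, 0, 0, 0, 0, 0, 0, 0, 0, 0, 0, 0, 0, 0, 0, 0, 0, 0, 0, 0]

```text
clock: 21.25
tcp_pos: [0.5639, 0.0489, 0.2869]
ee_rot: [0.195, 0.981, 0.0, 0.0]
force: [-0.7, 0.1, -6.4]
opening: 0.0129
gripper_force: 68.3
```

```bash
python3 -c "
from h import *
chk();go(C,.286,YAW+180)"; cd pics; python3 -c "
import cv2,glob
a=sorted(glob.glob('side_*'))[-1];b=sorted(glob.glob('wrist_*'))[-1]
cv2.imwrite('c2.png',cv2.hconcat([cv2.resize(cv2.imread(a)[80:280,170:350],(360,400)),cv2.resize(cv2.imread(b),(425,400))]))"
```

```text
[0.56393218 0.04888278 0.28691603] [-0.35273691  1.00478578 -6.29641774] 68.28604459762573 21.35 [ 0.0208554   0.01415547 -0.05504613]
tool delta [-0.     -0.0001  0.0009] yaw 157.46 twist 0.21 tiltz [ 1.e-04  0.e+00 -1.e+00] tcp [0.5639 0.0489 0.2869] F [-0.4  1.  -6.3] op 0.012934522929146902 t 21.35
```

View pics/c2.png

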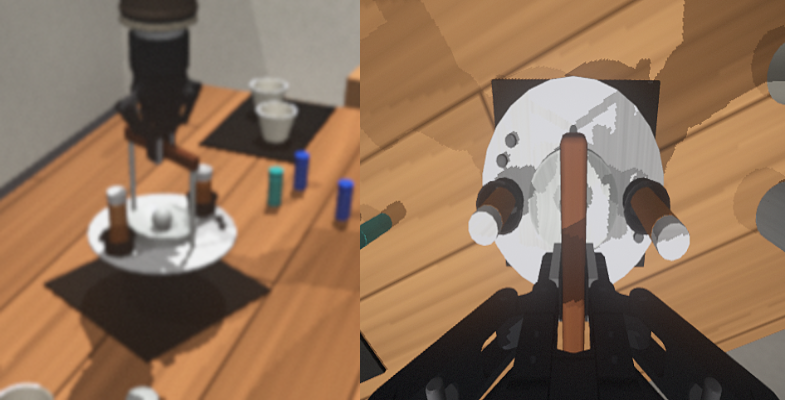

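The carrier hangs level about 10 cm up and is turned a quarter turn. The ball is in the middle of the dish and both tubes are seated, with the tall one towards the mat's +y. Handing in.

```bash
python3 -c "
from cell import r
print(r.job_done())"
```

```text
the job is handed in; nothing more can be done
None
```

I handed the job in at 21 s with both tubes in their pockets and the carrier held level and still about 10 cm above the mat, turned a quarter turn anticlockwise with the ball in the middle of the dish; the hand-in returned no verdict.

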